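Move the nozzle basket to the latched hooks

TASK

The wire basket of gas nozzles hangs on the plain twin hooks. Carry it by its grip over to the twin hooks with the sprung latches on the other post, and press its rod down past the latches until it sits fully home in both hooks and both latches have closed above it, then let go. Keep the basket level with all nozzles in it, do not set it down or let go of it on the way, and leave the other things on the table where they are.

Things in the scene. Friction and masses are not known exactly. Their poses are not given: they have to be found in the camera images.
- basket_grip (a point): Centre of the black rubber grip tube (22 mm across, 50 mm long, along its y) on the middle of the wire basket's steel carrying rod. The rod is 8 mm across, level, 142 mm long along y, on a rigid upright at each end. z is up when level. The rod's axis is 190 mm above the basket's underside. The basket hangs by the rod, free to swing about it.
- basket: The wire basket; origin at the centre of its underside, 190 mm below the grip centre. 100 mm (x) x 156 mm (y), walls 50 mm high, open on top. With its nozzles it weighs 0.38 to 0.63 kg.
- plain_post: Post with two plain open hooks, where the basket hangs at the start. Origin on the table straight below the middle of the hooks' seats, z up. The post (40 mm square, 275 mm tall, base plate 12 mm thick) stands 135 mm away along +x; its arm reaches from there to x = 80 mm.
- plain_seat (a point): Middle of the seated rod's axis (along y) in the plain hooks, 240 mm above the table. Hooks are 6 mm wide, at y = -45 and +45 mm, with V-shaped seats; they open upwards and their tips point along -x and rise to 30 mm above the seated rod's axis, their backs to 41 mm; undersides 15 mm below it. The rod lifts out upwards, then leaves along -x. Between the hooks it is open from x = -80 to +80 mm.
- latch_post: The other post (40 mm square, 325 mm tall, base plate 12 mm thick), whose hooks have sprung latches. Origin on the table straight below the middle of the hooks' seats, z up. The post stands 135 mm away along +x and carries the hooks on an arm clamped at an unmeasured height: the seated rod's axis lies 240 to 280 mm above the table; feel for it.
- latch_axis (a point): Point 345 mm above the table, straight over the middle of the latched hooks' seats (seated rod: along y, at x = 0). Hooks 6 mm wide, at y = -45 and +45 mm, open between them from x = -80 to +80 mm. Each mouth spans x = -9 to +20 mm, closed by a latch; flared tips on the -x side rise to 54 mm above the seated rod's axis, backs to 43 mm; undersides 15 mm below it. The rod must come in from -x, above the tips, rim below the hooks.
- latch_left (a joint): Latch of the hook at y = +45 mm: steel tongue 28 mm long hinged on the post side of the mouth; 0 rad = shut, grows as its free end is pushed down into the hook (to 1.35); springs shut by itself. A rod lowered in the mouth touches the latch when its axis is 40 mm above its final seat, slips past 22 to 30 mm lower, then comes down on the seat.
- latch_right (a joint): The same latch on the hook at y = -45 mm. Both latches together resist a rod with up to about 12 to 18 N, more than the basket's weight: let go on top of them the basket only lies there, holding them open by 0.1 rad or more.
- nozzle_a_center (a point): Centre of a copper gas nozzle, 24 mm across, 72 mm long along y, lying loose in the basket.
- nozzle_b_center (a point): Centre of a copper gas nozzle, 24 mm across, 72 mm long along y, lying loose in the basket.
- nozzle_c_center (a point): Centre of a copper gas nozzle, 24 mm across, 72 mm long along y, lying loose in the basket.
- wire_brush: Bystander: wire scratch brush, wooden back 260 x 30 x 30 mm, bristles down; origin under the middle, on the table.
- chip_hammer: Bystander: chipping hammer lying flat, 210 mm long, head 22 mm high; origin at the head, on the table, handle towards its -x.
- magnet_square: Bystander: flat triangular welding magnet, 95 x 95 x 14 mm; origin at its right-angled corner.
- angle_offcut: Bystander: offcut of steel angle, 120 x 50 x 50 mm; origin under the middle.
- test_plates: Bystander: two steel test plates stacked, 120 x 85 x 16 mm; origin under the middle.
- spatter_can: Bystander: upright can, 58 mm across, 150 mm tall; origin under the middle.
- bar_clamp: Bystander: bar clamp lying flat, 230 x 90 mm, 18 mm high; origin on the table under the middle of its bar.
Things that resemble listed ones, but are neither listed nor needed, are in the scene too. What is shaped like the basket but pink is not meant.

How it is judged (in metres and radians):
On the way:
1. the basket is lifted off the plain hooks and carried clear of them (horizontal distance between basket_grip and plain_post above 0.1 m and horizontal distance between basket_grip and latch_post above 0.06 m and height (world z) of basket_grip above 0.24 m and contact force between the fingers and basket above 0.5 N), for 0.2 s.
At the end, for the whole second after the job is handed in: The basket hangs at rest and level (within 0.12 rad) in the latched hooks: its grip within 12 mm of the seat's middle in plan and 230 to 290 mm above the table, its rod along the seat within 0.12 rad, both latches shut above the rod (under 0.08 rad), and the three nozzles inside the basket (horizontal distance between basket_grip and latch_post below 0.012 m and angle between the y axis of basket_grip and the y axis of latch_post, either way round below 0.12 rad and angle between basket_grip's own z axis and vertical below 0.12 rad and height (world z) of basket_grip between 0.23 and 0.29 m and value of joint each of latch_left, latch_right below 0.08 rad and linear speed of basket below 0.03 m/s and x of nozzle_a_center in the frame of basket between -0.05 and 0.05 m and y of nozzle_a_center in the frame of basket between -0.078 and 0.078 m and z of nozzle_a_center in the frame of basket between 0 and 0.05 m and x of nozzle_b_center in the frame of basket between -0.05 and 0.05 m and y of nozzle_b_center in the frame of basket between -0.078 and 0.078 m and z of nozzle_b_center in the frame of basket between 0 and 0.05 m and x of nozzle_c_center in the frame of basket between -0.05 and 0.05 m and y of nozzle_c_center in the frame of basket between -0.078 and 0.078 m and z of nozzle_c_center in the frame of basket between 0 and 0.05 m); the robot touches nothing.
It fails at once if the basket tips more than 0.35 rad (20 degrees) from level (angle between basket_grip's own z axis and vertical above 0.35 rad).
It fails at once if a nozzle leaves the basket (distance between any of nozzle_a_center, nozzle_b_center, nozzle_c_center and basket above 0.12 m).
It fails at once if the basket is set down: its underside comes within 25 mm of the table (height (world z) of basket_grip below 0.215 m).
It fails at once if the basket is let go of between the two pairs of hooks (horizontal distance between basket_grip and plain_post above 0.06 m and horizontal distance between basket_grip and latch_post above 0.06 m and contact force between the fingers and basket below 0.05 N).
It fails at once if a bystander is moved by more than 30 mm (distance of any of wire_brush, chip_hammer, magnet_square, angle_offcut, test_plates, spatter_can, bar_clamp from where it was at the start of the episode above 0.03 m).
It also fails if it takes over 61 s, if anything falls off the work surface, if the arm or the gripper's body presses on something with over 40 N, if the wrist force passes 120 N, or if a joint passes its speed limit or range.

ROBOT

A 6-joint arm with a two-finger parallel gripper is mounted at the origin on the work surface. World frame = base frame: x ahead of the robot, y to its left, z up, the work surface at z = 0. Lengths are in m, angles in degrees, forces in N, time in s.
With the tool pointing down it reaches from about 0.325 to 0.925 m from the base axis. Payload 3.1 kg.
Tool frame: the origin (TCP) lies at the very end of the fingers, on their centre line; the grasp point (between the pads) lies 19 mm behind it; z points along the fingers, y is the direction in which the jaws open and shut (so a half turn about z gives the same grasp; the last joint's range is limited). The gripper opens to 85 mm and grips with 20 to 120 N. Pads are 22 mm wide; open, the fingers measure 114 mm over their backs; the gripper's body (76 mm by 85 mm) begins 54 mm behind the grasp point. The pads swing forward as they close: fully open they stand 13 mm farther back than shut.
Start: joints at [-76.1, 12.427, 92.441, -0, 75.132, -6.429], TCP at [0.217, -0.586, 0.231] pointing down, gripper open.
Joint ranges: [-157.48, 157.48], [-44.54, 120.13], [17.64, 146.25], [-64.5, 244.5], [7.68, 150.69], [-147.95, 147.95]. Speed limits (degrees/s): [159.86, 159.86, 180, 180, 180, 180].

INTERFACE

Orientations are given as [roll, pitch, yaw] about the fixed x, y, z axes, in that order (R = Rz(yaw) Ry(pitch) Rx(roll)).
In Python, from station import r, eyes, ticket gives the robot as it stands.
- The arm moves only by the shell command python3 -m inch 'ROWS' [FORCE]. ROWS is JSON, a list that holds one entry, the list of rows, each a list of 7 numbers: the shift along the tool's x, y, z in m, then the turn, a rotation vector about the tool's x, y, z in degrees, then the closure, from 0 (fully open) to 1 (shut). A call has 1 to 12 rows; each row is the pose to reach, as a shift and turn from the pose measured when the call began, along the tool's axes at that moment; what a row does not reach only later rows make up. A row lasts 1/12 s, in which the tool goes at most 41.7 mm and 7.16 degrees, less where a joint would pass 70% of its speed; a pose out of reach is approached as far as the arm can. A call with a gripper value outside its range is refused whole. The fingers move at their own pace and stop on an object; FORCE is the grip in N (left out, the last holds). Time passes only in rows, so rows that repeat a pose let the fingers close. It gives the time, the measured TCP pose, the force and the opening at its end, in the units of the state.
- r.observe(): the state, without advancing time (a new reading comes with each control period).
- eyes.snapshot(name): name is "side" or "top" or "wrist"; returns the picture (400x640x3 uint8, red, green, blue); there is no depth.
- eyes.get_calibration(name): a dict with "intrinsics" (3x3 intrinsics, pixels), "R" (3x3) and "t" (3): a world point X has camera coordinates R X + t. Camera axes: x right, y down, z forward; pixel columns grow to the right and rows downward; lengths in m; the calibration is good to about 2 mm. A picture is of the moment at which its call begins: read the wrist's pose just before it. get_calibration takes no time and is no camera call; for the wrist camera it gives the pose at the moment of the call.
- ticket.job_done(): hands the job in, once; it reports no verdict.
The state is a dict: "t": time; "joint_positions": joint angles; "qd": joint speeds; "joint_efforts": joint torques, N m; "eef_pos": TCP position; "orientation": TCP orientation; "contact_force": force on the tool from outside, world axes, zero at the start; "wrist_torque": the same for the moment, N m; "finger_gap": opening from 0.0 (shut) to 1.0 (fully open).
Only numpy, scipy, OpenCV 4.12 (cv2) and the standard library are available. Lean on these libraries where they do the work, as an engineer would, in place of code of your own. Each camera call takes 0.05 s, during which the arm holds its last target.

## Working session

There is one attempt and no reset: what is moved stays moved. The work goes in short steps, Python scripts to look and compute and a shell command to move; the robot and the scene stay as the last step left them, time stands still between calls to the robot, and variables do not carry over. Pictures are saved under pics/ and viewed, and the job is handed in when it is done.

```bash
ls; mkdir -p pics; python3 - <<'E'
from station import r, eyes, ticket
import cv2
print(r.observe())
for n in ("side","top","wrist"):
    c=eyes.get_calibration(n); print(n,c)
    cv2.imwrite(f"pics/{n}0.png",eyes.snapshot(n)[:,:,::-1])
E
```

```text
pics
{'t': 0.0, 'joint_positions': array([-7.60990707e+01,  1.24777927e+01,  9.25294042e+01, -1.49189394e-03,
        7.51326181e+01, -6.42991179e+00]), 'qd': array([-0.08199739, -0.10400519,  0.09002917,  0.00385815,  0.03014899,
        0.05659285]), 'joint_efforts': array([ 1.75742556e-03, -3.96842444e+01, -3.03851545e+01,  2.66641860e-05,
        9.73616552e-03, -6.32858033e-06]), 'eef_pos': array([ 0.21695041, -0.58525617,  0.22994864]), 'orientation': array([-1.79860903e+02, -1.42256004e-02,  2.03312084e+01]), 'contact_force': array([-1.45090109,  0.02834306,  1.36746316]), 'wrist_torque': array([-0.00275883,  0.01334648, -0.02220297]), 'finger_gap': 0.9972122937109645}
side {'intrinsics': array([[392.89531574,   0.        , 314.44909386],
       [  0.        , 392.89531574, 192.89937253],
       [  0.        ,   0.        ,   1.        ]]), 'R': array([[-9.99252261e-01, -3.86546656e-02,  8.57275563e-04],
       [-2.53191979e-02,  6.37441624e-01, -7.70082537e-01],
       [ 2.92208198e-02, -7.69528422e-01, -6.37943690e-01]]), 't': array([0.42724817, 0.16181959, 1.28764931])}
top {'intrinsics': array([[501.93402986,   0.        , 312.37663665],
       [  0.        , 501.93402986, 200.04980798],
       [  0.        ,   0.        ,   1.        ]]), 'R': array([[ 5.69505083e-04, -9.99999395e-01,  9.41186991e-04],
       [-9.90674855e-01, -6.92427331e-04, -1.36245558e-01],
       [ 1.36246127e-01, -8.54817748e-04, -9.90674650e-01]]), 't': array([0.01031733, 0.47078462, 1.83036264])}
wrist {'intrinsics': array([[346.81129948,   0.        , 321.96489213],
       [  0.        , 346.81129948, 203.45006189],
       [  0.        ,   0.        ,   1.        ]]), 'R': array([[ 0.34771999, -0.93759617, -0.0020591 ],
       [-0.90080945, -0.33468469,  0.27663784],
       [-0.26006373, -0.09433765, -0.96097204]]), 't': array([-0.62305634, -0.03577037,  0.37771416])}
```

View pics/side0.png

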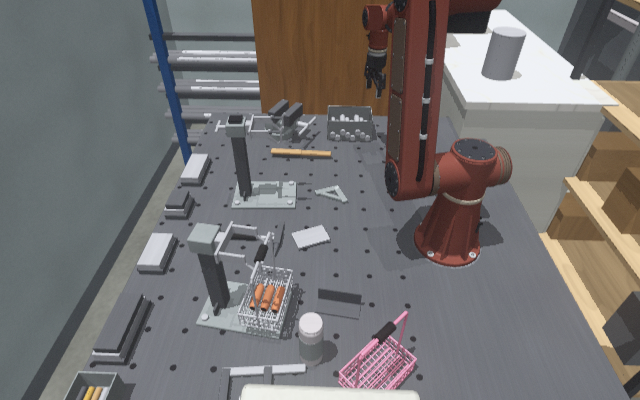

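View pics/top0.png

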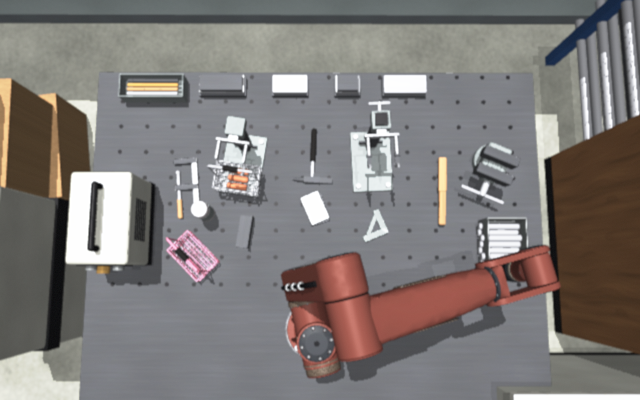

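View pics/wrist0.png

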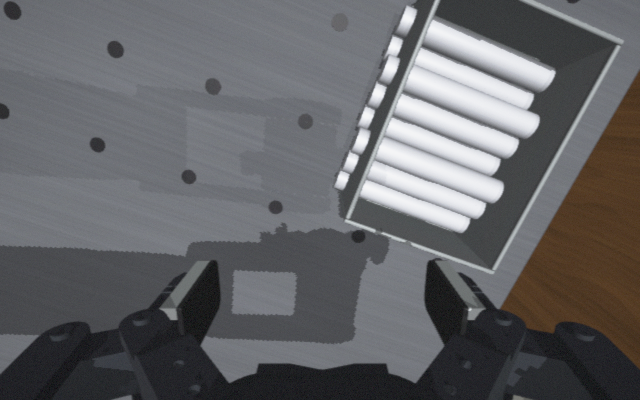

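```bash
cat > h.py <<'E'
import numpy as np, cv2
from station import r, eyes, ticket
def crop(img,x0,y0,x1,y1,s,name,grid=10):
    c=cv2.resize(img[y0:y1,x0:x1],None,fx=s,fy=s,interpolation=cv2.INTER_CUBIC)
    c=np.ascontiguousarray(c)
    for x in range((x0//grid+1)*grid,x1,grid):
        cv2.line(c,((x-x0)*s,0),((x-x0)*s,6),(0,255,255),1); cv2.putText(c,str(x),((x-x0)*s-8,16),0,.35,(0,255,255),1)
    for y in range((y0//grid+1)*grid,y1,grid):
        cv2.line(c,(0,(y-y0)*s),(6,(y-y0)*s),(0,255,255),1); cv2.putText(c,str(y),(8,(y-y0)*s+4),0,.35,(0,255,255),1)
    cv2.imwrite(name,c)
def ray(cal,u,v):
    K,R,t=cal["intrinsics"],cal["R"],cal["t"]
    d=R.T@np.linalg.inv(K)@np.array([u,v,1.]); o=-R.T@t
    return o,d
def atz(cal,u,v,z):
    o,d=ray(cal,u,v); return o+d*(z-o[2])/d[2]
def proj(cal,X):
    p=cal["K"] if 0 else cal["intrinsics"]@(cal["R"]@np.asarray(X,float)+cal["t"]); return p[:2]/p[2]
def tri(c1,p1,c2,p2):
    A=[];b=[]
    for c,p in((c1,p1),(c2,p2)):
        o,d=ray(c,*p); d/=np.linalg.norm(d); M=np.eye(3)-np.outer(d,d); A.append(M);b.append(M@o)
    X=np.linalg.lstsq(np.vstack(A),np.hstack(b),rcond=None)[0]
    return X,[np.round(proj(c1,X)-p1,1),np.round(proj(c2,X)-p2,1)]
E
python3 - <<'E'
from h import *
t=cv2.imread("pics/top0.png"); s=cv2.imread("pics/side0.png")
crop(t,190,105,290,205,6,"pics/tA.png")
crop(t,330,95,430,195,6,"pics/tB.png")
crop(s,185,215,305,345,5,"pics/sA.png")
crop(s,215,100,325,215,6,"pics/sB.png")
E
```

```text
(no output)
```

View pics/tA.png

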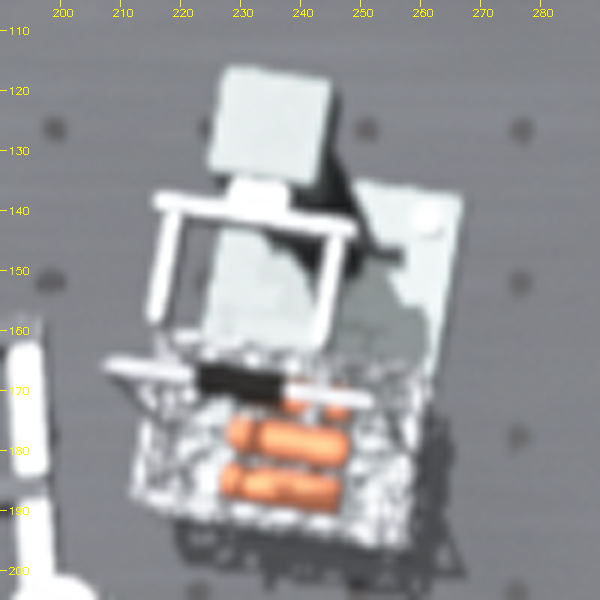

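View pics/tB.png

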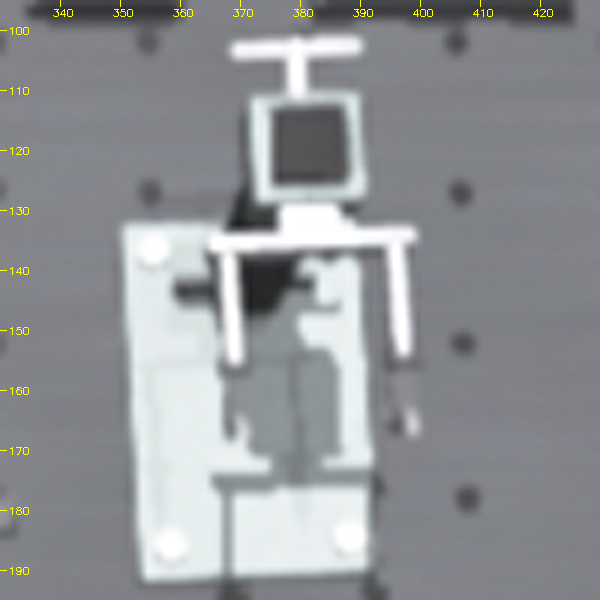

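View pics/sA.png

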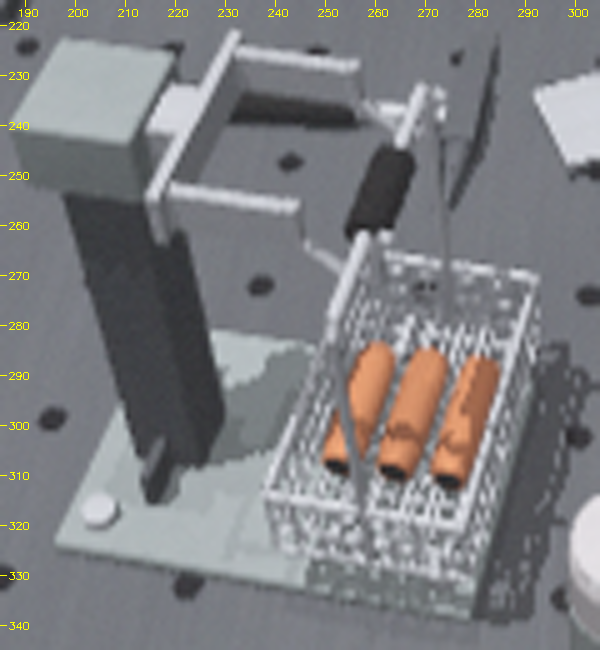

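View pics/sB.png

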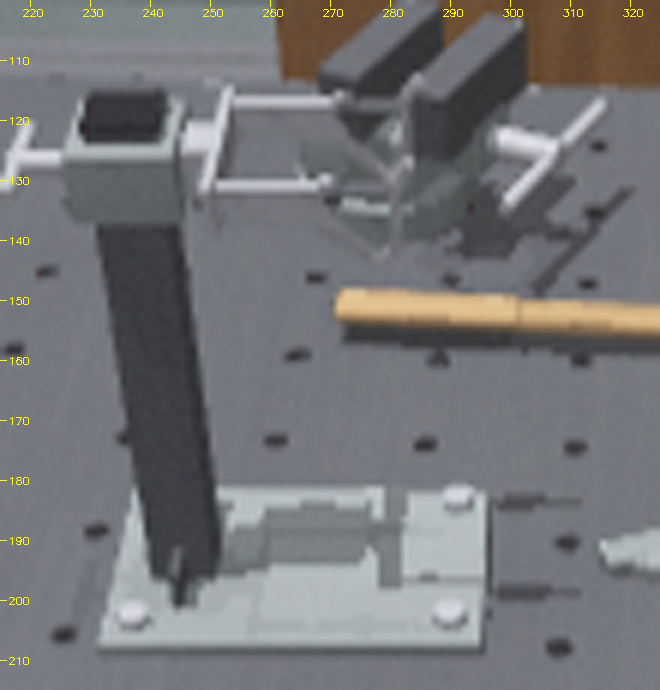

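```bash
python3 - <<'E'
from h import *
T=eyes.get_calibration("top");S=eyes.get_calibration("side")
def p(n,a,b): print(n,*[np.round(x,4) for x in tri(T,a,S,b)])
p("grip",(229.9,168.8),(261,253.6))
g1=atz(T,207.5,165.5,.24);g2=atz(T,252,172,.24);print(g1,g2,np.degrees(np.arctan2(*(g2-g1)[:2][::-1])))
print("grip240",atz(T,229.9,168.8,.24))
pl=atz(T,235,125.3,.275);print("plain posttop",pl)
print("latch posttop",atz(T,381.3,119.5,.325))
p("armL",(369.3,155.8),(270,130.5));p("armR",(397.3,154.2),(271.7,117.2))
p("barL",(365.3,135.5),(250,132))
p("barR",(399,134),(254,115))
for n,c in dict(c1=(350.5,132.7),c2=(387,132.7),c3=(392,190),c4=(354,191.7)).items(): print(n,atz(T,*c,.012))
for n,c in dict(c1=(297,181.5),c3=(231.5,207.3),c4=(296,207.3)).items(): print(n,atz(S,*c,.012))
E
```

```text
grip [0.545  0.2845 0.2413] [[ 0.   0.5]
 [-0.6 -0.1]]
[0.55787386 0.35944453 0.24      ] [0.53600888 0.21118216 0.24      ] -98.389221255437
grip240 [0.54676334 0.28474798 0.24      ]
plain posttop [0.68541022 0.26549289 0.275     ]
latch posttop [ 0.69027296 -0.20904837  0.325     ]
armL [ 0.5756 -0.1712  0.3056] [[ 0.   0.2]
 [-0.2 -0. ]]
armR [ 0.5815 -0.2614  0.3032] [[ 0.   0.2]
 [-0.2 -0. ]]
barL [ 0.6396 -0.1594  0.3063] [[ 0.1  1. ]
 [-1.  -0.2]]
barR [ 0.6442 -0.2677  0.3072] [[ 0.   1. ]
 [-1.  -0.2]]
c1 [ 0.73351249 -0.13497156  0.012     ]
c2 [ 0.73362831 -0.27450457  0.012     ]
c3 [ 0.5119349  -0.28895401  0.012     ]
c4 [ 0.50536155 -0.1459025   0.012     ]
c1 [ 0.50613647 -0.28828798  0.012     ]
c3 [ 0.72864955 -0.12985008  0.012     ]
c4 [ 0.49881312 -0.13896217  0.012     ]
```

```bash
cat >> h.py <<'E'
from scipy.spatial.transform import Rotation as Ro
def pose():
    o=r.observe(); return np.array(o["eef_pos"]),Ro.from_euler("xyz",o["orientation"],degrees=True),o
def need(p,yaw):
    "shift+turn in current tool axes to reach world TCP p, tool down with yaw"
    P,R,o=pose(); q=Ro.from_euler("xyz",[180,0,yaw],degrees=True)
    sh=R.inv().apply(np.asarray(p)-P); tu=(R.inv()*q).as_rotvec(degrees=True)
    print("t",round(o["t"],2),"P",P.round(4),"rpy",np.round(o["orientation"],2),"F",np.round(o["contact_force"],1),"gap",round(o["finger_gap"],3))
    print("shift",sh.round(4),"turn",tu.round(2), "rows>=",max(np.linalg.norm(sh)/.0417,np.linalg.norm(tu)/7.16).round(1))
E
python3 - <<'E'
from h import *
P,R,o=pose(); c=eyes.get_calibration("wrist")
C=-c["R"].T@c["t"]; print("cam in tool",R.inv().apply(C-P), R.inv().apply(c["R"][2]), R.inv().apply(c["R"][0]))
need((.62,-.216,.44),93)
E
```

```text
cam in tool [ 0.07025023 -0.00076963 -0.14145927] [-2.76905164e-01  2.06507283e-04  9.60897230e-01] [ 3.46270415e-04  9.99999933e-01 -1.15124905e-04]
t 0.15 P [ 0.217  -0.5854  0.2303] rpy [-1.7989e+02 -1.0000e-02  2.0330e+01] F [-0.3 -0.8 -0.4] gap 1.0
shift [ 0.5063 -0.2068 -0.2092] turn [ -0.08  -0.08 -72.67] rows>= 14.0
```

```bash
python3 - <<'E'
from h import *
need((.55,-.25,.43),93)
E
```

```text
t 0.15 P [ 0.217  -0.5854  0.2303] rpy [-1.7989e+02 -1.0000e-02  2.0330e+01] F [-0.3 -0.8 -0.4] gap 1.0
shift [ 0.4288 -0.1992 -0.1993] turn [ -0.08  -0.08 -72.67] rows>= 12.3
```

```bash
python3 -m inch '[[[0.02,-0.01,-0.035,0,0,-6,0],[0.05,-0.02,-0.065,0,0,-12,0],[0.08,-0.035,-0.09,0,0,-18.5,0],[0.11,-0.05,-0.11,0,0,-25,0],[0.145,-0.065,-0.125,0,0,-32,0],[0.18,-0.08,-0.14,0,0,-39,0],[0.215,-0.1,-0.155,0,0,-46,0],[0.25,-0.115,-0.165,0,0,-53,0],[0.285,-0.13,-0.175,0,0,-60,0],[0.32,-0.148,-0.185,0,0,-66.5,0],[0.355,-0.165,-0.195,0,0,-72.7,0],[0.39,-0.18,-0.2,0,0,-72.7,0]]]'
python3 - <<'E'
from h import *
need((.55,-.25,.43),93)
E
```

```text
t: 1.15
eef_pos: [0.5215, -0.2798, 0.4321]
orientation: [179.9, -0.0, 93.3]
contact_force: [0.1, -0.7, 0.4]
finger_gap: 1.002
t 1.15 P [ 0.5215 -0.2798  0.4321] rpy [ 1.7994e+02 -5.0000e-02  9.3250e+01] F [ 0.1 -0.7  0.4] gap 1.002
shift [0.0281 0.0302 0.0022] turn [ 0.06 -0.05  0.25] rows>= 1.0
```

```bash
python3 -m inch '[[[0.028,0.030,0.002,0,0,0.25,0],[0.028,0.030,0.002,0,0,0.25,0],[0.028,0.030,0.002,0,0,0.25,0]]]'
python3 - <<'E'
from h import *
import json
P,R,o=pose(); c=eyes.get_calibration("wrist"); im=eyes.snapshot("wrist")[:,:,::-1]
cv2.imwrite("pics/w1.png",im); np.savez("w1.npz",**c)
E
```

```text
t: 1.4
eef_pos: [0.5509, -0.2481, 0.4294]
orientation: [-180.0, -0.1, 93.3]
contact_force: [0.1, 0.1, 0.5]
finger_gap: 1.0
```

View pics/w1.png

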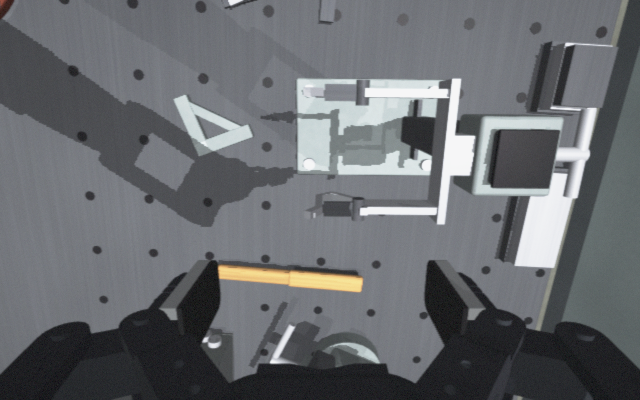

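```bash
python3 - <<'E'
from h import *
crop(cv2.imread("pics/w1.png"),290,70,470,230,4,"pics/w1c.png",20)
E
```

```text
(no output)
```

View pics/w1c.png

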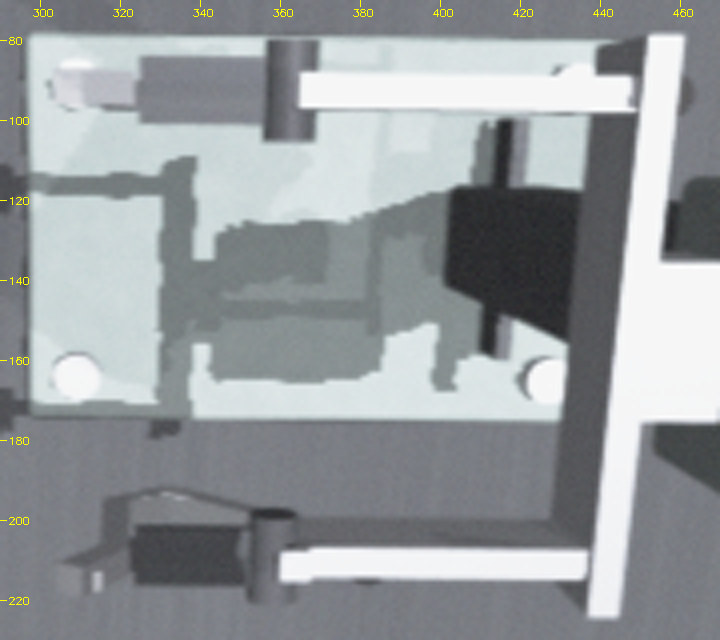

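```bash
python3 - <<'E'
from h import *
W=dict(np.load("w1.npz"));T=eyes.get_calibration("top")
L0=(365,92.8);L1=(447.5,94);R0=(360.5,211.5);R1=(436.5,211)
for z in (.29,.30,.305,.31,.32):
    a,b,c,d=[atz(W,*q,z) for q in(L0,L1,R0,R1)]
    print(z,"sep",np.linalg.norm((a-c)[:2]).round(4),"L",a[:2].round(4),"R",c[:2].round(4),"yawx",np.degrees(np.arctan2((b-a)[1],(b-a)[0])).round(2),np.degrees(np.arctan2((d-c)[1],(d-c)[0])).round(2),"yawy",np.degrees(np.arctan2(-(a-c)[0],(a-c)[1])).round(2))
print("triL",tri(W,L0,T,(369.3,155.8)),"triR",tri(W,R0,T,(397.3,154.2)))
# base plate corners z=.012
q=[atz(W,*x,.012) for x in((297.5,79),(297.5,174))];print(q)
print("tips", [atz(W,*x,.31)[:2].round(4) for x in ((305,91),(307,216),(325,90),(323,209))])
print("posttop",atz(W,519,156,.325), atz(T,381.3,119.5,.325))
E
```

```text
0.29 sep 0.096 L [ 0.5793 -0.1672] R [ 0.5843 -0.2631] yawx 2.48 3.66 yawy 2.95
0.3 sep 0.0926 L [ 0.5782 -0.1675] R [ 0.583 -0.26 ] yawx 2.48 3.66 yawy 2.95
0.305 sep 0.0909 L [ 0.5776 -0.1677] R [ 0.5823 -0.2585] yawx 2.48 3.66 yawy 2.95
0.31 sep 0.0892 L [ 0.577  -0.1679] R [ 0.5816 -0.257 ] yawx 2.48 3.66 yawy 2.95
0.32 sep 0.0858 L [ 0.5758 -0.1683] R [ 0.5803 -0.2539] yawx 2.48 3.66 yawy 2.95
triL (array([ 0.57498018, -0.16905655,  0.31669746]), [array([-1.9,  1.2]), array([-0.3, -0.4])]) triR (array([ 0.58465398, -0.26329531,  0.29039643]), [array([0.4, 0.4]), array([-0.1,  0.1])])
[array([ 0.50751967, -0.14310034,  0.012     ]), array([ 0.51304277, -0.28971654,  0.012     ])]
tips [array([ 0.534 , -0.1691]), array([ 0.5397, -0.2631]), array([ 0.5482, -0.1676]), array([ 0.552 , -0.2566])]
posttop [ 0.68838095 -0.20483732  0.325     ] [ 0.69027296 -0.20904837  0.325     ]
```

```bash
python3 - <<'E'
from h import *
need((.54,.245,.42),81.8)
E
```

```text
t 1.45 P [ 0.5499 -0.2495  0.4294] rpy [-1.7996e+02 -6.0000e-02  9.3120e+01] F [-1.2 -0.3  1.1] gap 1.003
shift [0.4943 0.017  0.0099] turn [-0.04 -0.05 11.32] rows>= 11.9
```

```bash
python3 -m inch '[[[0.04,0.0,0,0,0,1,0],[0.08,0.002,0,0,0,2,0],[0.12,0.004,0,0,0,3,0],[0.16,0.006,0.002,0,0,4,0],[0.2,0.008,0.004,0,0,5,0],[0.24,0.01,0.005,0,0,6,0],[0.28,0.011,0.006,0,0,7,0],[0.32,0.012,0.007,0,0,8,0],[0.36,0.013,0.008,0,0,9,0],[0.4,0.015,0.009,0,0,10,0],[0.44,0.016,0.01,0,0,11,0],[0.475,0.017,0.01,0,0,11.3,0]]]'
python3 -m inch '[[[0.015,0,0,0,0,0,0],[0.015,0,0,0,0,0,0],[0.015,0,0,0,0,0,0]]]'
python3 - <<'E'
from h import *
P,R,o=pose(); c=eyes.get_calibration("wrist"); im=eyes.snapshot("wrist")[:,:,::-1]
cv2.imwrite("pics/w2.png",im); np.savez("w2.npz",**c)
need((.54,.245,.42),81.8)
E
```

```text
t: 2.45
eef_pos: [0.5408, 0.226, 0.4194]
orientation: [-179.9, -0.0, 81.7]
contact_force: [0.2, 0.4, -0.1]
finger_gap: 0.995
t: 2.7
eef_pos: [0.543, 0.2397, 0.4187]
orientation: [-179.9, 0.1, 81.6]
contact_force: [0.5, -0.4, -1.3]
finger_gap: 0.997
t 2.75 P [0.5432 0.239  0.419 ] rpy [-1.799e+02  7.000e-02  8.156e+01] F [-0.3  0.6  1.5] gap 1.002
shift [ 0.0054 -0.004  -0.001 ] turn [-0.1   0.07 -0.24] rows>= 0.2
```

View pics/w2.png

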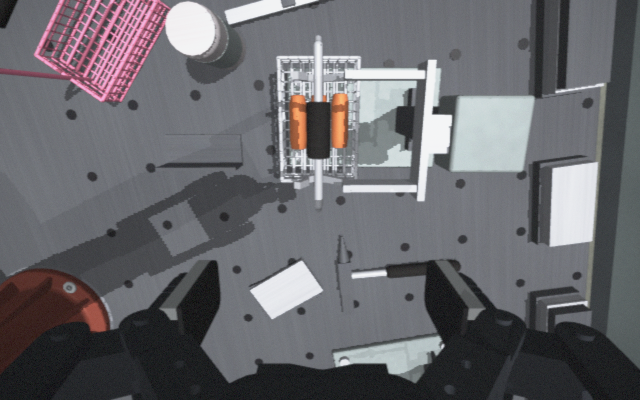

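```bash
python3 - <<'E'
from h import *
crop(cv2.imread("pics/w2.png"),265,25,445,215,4,"pics/w2c.png",20)
E
```

```text
(no output)
```

View pics/w2c.png

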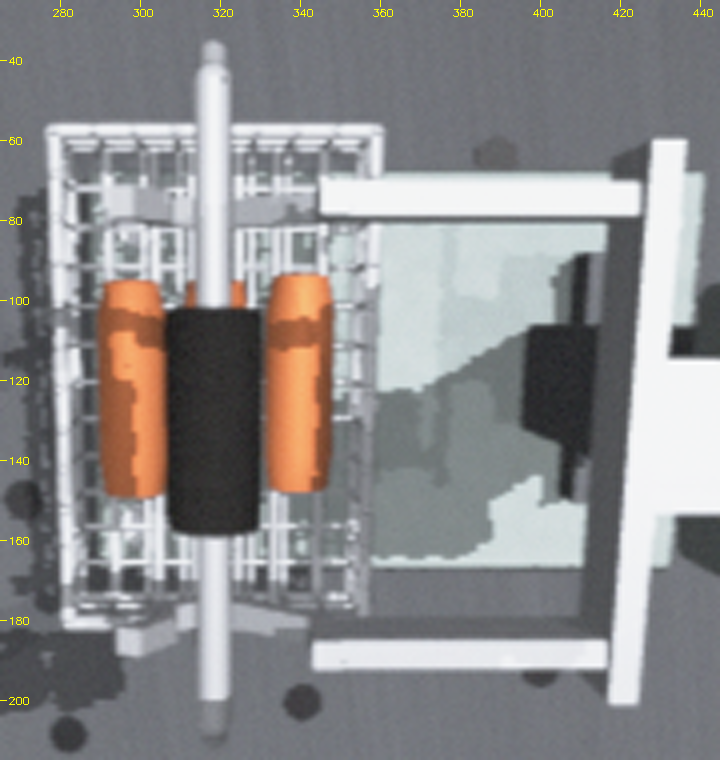

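```bash
python3 - <<'E'
from h import *
W=dict(np.load("w2.npz"));T=eyes.get_calibration("top")
g=atz(W,318.25,130.2,.243);print(g)
a=atz(W,318.2,38,.24);b=atz(W,318.2,205,.24);print(a,b,(a+b)/2,"yaw",np.degrees(np.arctan2(-(a-b)[0],(a-b)[1])))
print(tri(W,(318.25,130.2),T,(229.9,168.8)))
need((.5465,.285,.33),81.8)
E
```

```text
[0.54595447 0.28738742 0.243     ]
[0.55715839 0.36271112 0.24      ] [0.53537566 0.21733003 0.24      ] [0.54626703 0.29002058 0.24      ] yaw -8.521347694499022
(array([0.54664014, 0.28612507, 0.23641989]), [array([1. , 0.7]), array([-0.2,  0.2])])
t 2.75 P [0.5432 0.239  0.419 ] rpy [-1.799e+02  7.000e-02  8.156e+01] F [-0.3  0.6  1.5] gap 1.002
shift [ 0.0461 -0.0033  0.0889] turn [-0.1   0.07 -0.24] rows>= 2.4
```

```bash
python3 - <<'E'
from h import *
need((.5463,.2865,.227),81.6)
E
```

```text
t 2.75 P [0.5432 0.239  0.419 ] rpy [-1.799e+02  7.000e-02  8.156e+01] F [-0.3  0.6  1.5] gap 1.002
shift [ 0.0476 -0.0035  0.1919] turn [-0.1   0.07 -0.04] rows>= 4.7
```

```bash
python3 -m inch '[[[0.03,-0.002,0.02,0,0,0,0],[0.0476,-0.0035,0.05,0,0,0,0],[0.0476,-0.0035,0.085,0,0,0,0],[0.0476,-0.0035,0.115,0,0,0,0],[0.0476,-0.0035,0.14,0,0,0,0],[0.0476,-0.0035,0.16,0,0,0,0],[0.0476,-0.0035,0.175,0,0,0,0],[0.0476,-0.0035,0.185,0,0,0,0],[0.0476,-0.0035,0.192,0,0,0,0],[0.0476,-0.0035,0.192,0,0,0,0],[0.0476,-0.0035,0.192,0,0,0,0]]]' 40
python3 - <<'E'
from h import *
need((.5463,.2865,.227),81.6)
cv2.imwrite("pics/s3.png",eyes.snapshot("side")[:,:,::-1])
cv2.imwrite("pics/w3.png",eyes.snapshot("wrist")[:,:,::-1])
crop(cv2.imread("pics/s3.png"),185,165,345,345,4,"pics/s3c.png",20)
E
```

```text
t: 3.67
eef_pos: [0.5469, 0.2857, 0.2277]
orientation: [-180.0, 0.1, 81.5]
contact_force: [-0.2, -0.8, -0.1]
finger_gap: 0.995
t 3.67 P [0.5469 0.2857 0.2277] rpy [-1.7995e+02  6.0000e-02  8.1490e+01] F [-0.2 -0.8 -0.1] gap 0.995
shift [ 0.0007 -0.0008  0.0007] turn [-0.05  0.06 -0.11] rows>= 0.0
```

View pics/s3c.png

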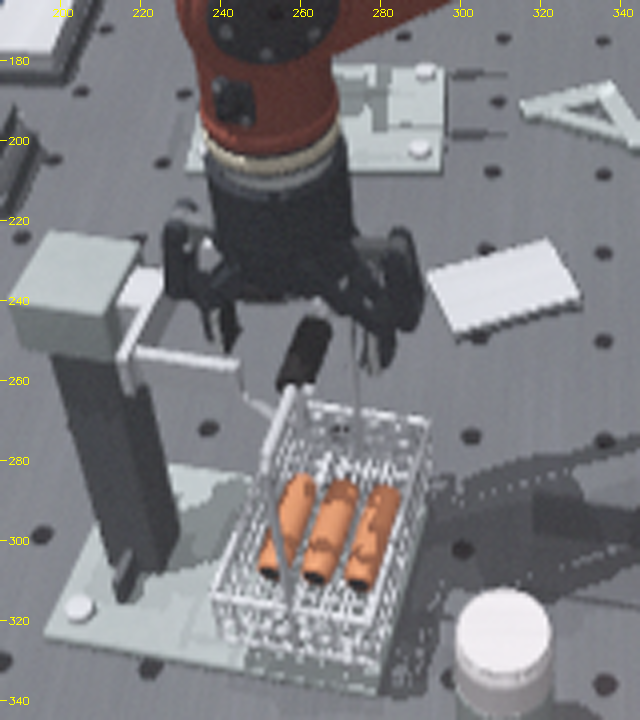

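View pics/w3.png

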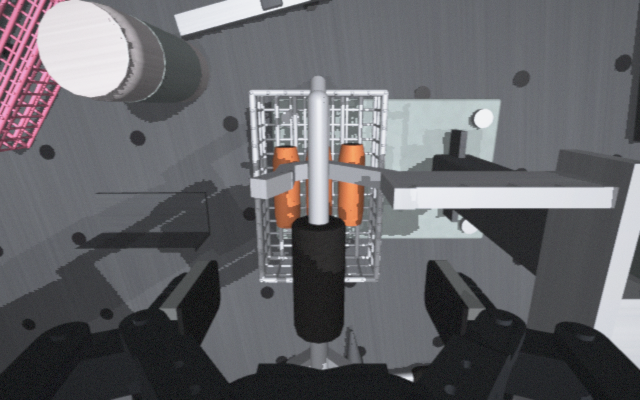

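```bash
python3 -m inch '[[[0.0007,-0.0008,0.0007,0,0,0,0.3],[0.0007,-0.0008,0.0007,0,0,0,0.6],[0.0007,-0.0008,0.0007,0,0,0,1],[0.0007,-0.0008,0.0007,0,0,0,1],[0.0007,-0.0008,0.0007,0,0,0,1],[0.0007,-0.0008,0.0007,0,0,0,1],[0.0007,-0.0008,0.0007,0,0,0,1],[0.0007,-0.0008,0.0007,0,0,0,1],[0.0007,-0.0008,0.0007,0,0,0,1],[0.0007,-0.0008,0.0007,0,0,0,1]]]' 80
python3 - <<'E'
from h import *
need((.5463,.2865,.227),81.6)
cv2.imwrite("pics/w4.png",eyes.snapshot("wrist")[:,:,::-1])
E
```

```text
t: 4.6
eef_pos: [0.5462, 0.2876, 0.2285]
orientation: [-180.0, -0.0, 81.5]
contact_force: [-5.8, -0.5, 5.5]
finger_gap: 0.224
t 4.6 P [0.5462 0.2876 0.2285] rpy [-1.7999e+02 -2.0000e-02  8.1550e+01] F [-5.8 -0.5  5.5] gap 0.224
shift [-0.001   0.0002  0.0015] turn [-0.01 -0.02 -0.05] rows>= 0.0
```

View pics/w4.png

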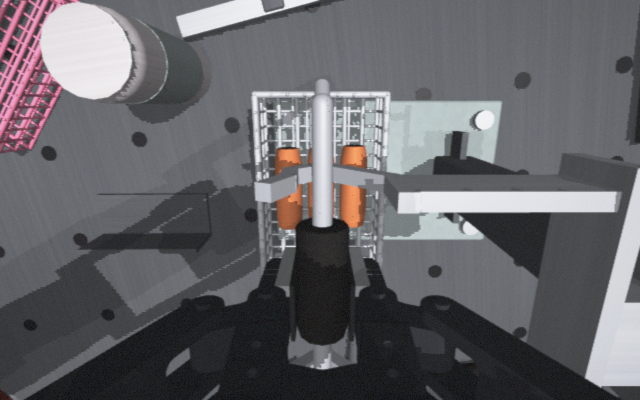

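```bash
python3 -m inch '[[[0,0,-0.002,0,0,0,1],[0,0,-0.005,0,0,0,1],[0,0,-0.01,0,0,0,1],[0,0,-0.016,0,0,0,1],[0,0,-0.023,0,0,0,1],[0,0,-0.031,0,0,0,1],[0,0,-0.04,0,0,0,1],[0,0,-0.049,0,0,0,1],[0,0,-0.057,0,0,0,1],[0,0,-0.064,0,0,0,1],[0,0,-0.069,0,0,0,1],[0,0,-0.072,0,0,0,1]]]'
python3 - <<'E'
from h import *
need((.5463,.2865,.297),81.6)
cv2.imwrite("pics/w5.png",eyes.snapshot("wrist")[:,:,::-1])
cv2.imwrite("pics/s5.png",eyes.snapshot("side")[:,:,::-1])
crop(cv2.imread("pics/s5.png"),185,145,345,345,3,"pics/s5c.png",20)
E
```

```text
t: 5.65
eef_pos: [0.5466, 0.2877, 0.3019]
orientation: [179.9, -0.1, 81.5]
contact_force: [0.3, 0.4, -4.3]
finger_gap: 0.224
t 5.65 P [0.5466 0.2877 0.3019] rpy [ 1.7993e+02 -7.0000e-02  8.1550e+01] F [ 0.3  0.4 -4.3] gap 0.224
shift [-0.0012 -0.0001  0.0049] turn [ 0.07 -0.07 -0.05] rows>= 0.1
```

View pics/s5c.png

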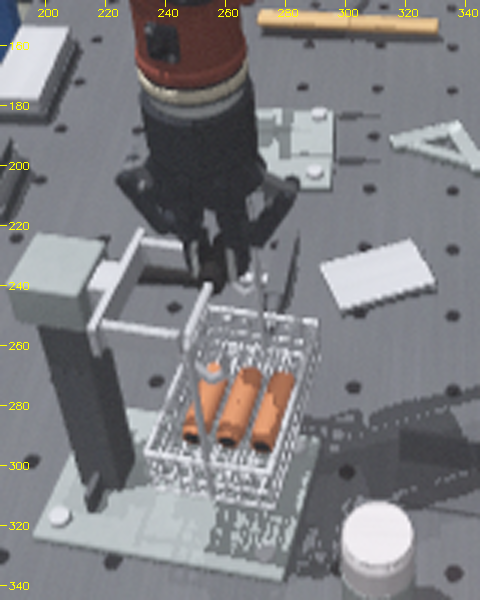

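View pics/w5.png

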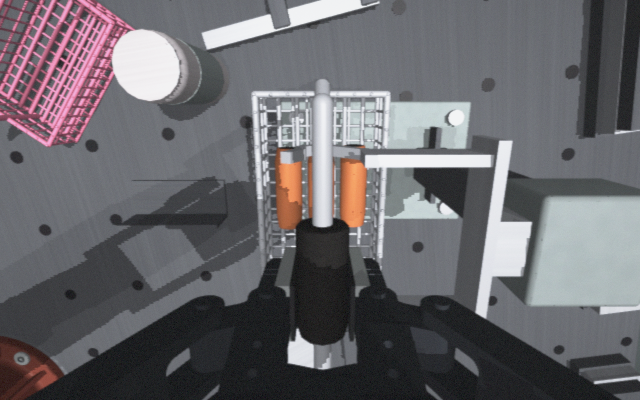

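```bash
python3 - <<'E'
from h import *
T=eyes.get_calibration("top")
c=atz(T,199,209,.15);print("can",c)
yaw=np.radians(-8.4);d=c[:2]-np.array([.5463,.2870]);print("in basket frame",np.cos(yaw)*d[0]+np.sin(yaw)*d[1],-np.sin(yaw)*d[0]+np.cos(yaw)*d[1])
for f in ((.43,-.21),(.45,-.22)): pass
need((.42,-.2145-.0071,.365),93)
E
```

```text
can [0.42300325 0.40351529 0.15      ]
in basket frame -0.138994974203177 0.09725378732712704
t 5.75 P [0.5465 0.2877 0.3014] rpy [ 1.7994e+02 -6.0000e-02  8.1550e+01] F [-0.4  0.2 -3.5] gap 0.227
shift [-0.5223 -0.0503 -0.0642] turn [  0.07  -0.05 -11.45] rows>= 12.7
```

```bash
python3 -m inch '[[[0,-0.003,0,0,0,0,1],[0,-0.008,0,0,0,0,1],[0,-0.015,-0.002,0,0,0,1],[0,-0.023,-0.006,0,0,0,1],[0,-0.032,-0.012,0,0,0,1],[0,-0.042,-0.019,0,0,0,1],[0,-0.053,-0.026,0,0,0,1],[0,-0.065,-0.033,0,0,0,1],[0,-0.078,-0.039,0,0,0,1],[-0.002,-0.09,-0.043,0,0,0,1],[-0.005,-0.101,-0.044,0,0,0,1],[-0.01,-0.11,-0.044,0,0,0,1]]]'
python3 - <<'E'
from h import *
need((.42,-.2145-.0071,.340),93)
cv2.imwrite("pics/s6.png",eyes.snapshot("side")[:,:,::-1])
E
```

```text
t: 6.75
eef_pos: [0.4348, 0.2942, 0.3459]
orientation: [179.9, -0.1, 81.6]
contact_force: [0.0, 0.9, -4.8]
finger_gap: 0.226
t 6.75 P [0.4348 0.2942 0.3459] rpy [ 1.799e+02 -1.100e-01  8.160e+01] F [ 0.   0.9 -4.8] gap 0.226
shift [-0.5124  0.0606  0.0051] turn [  0.11  -0.1  -11.4 ] rows>= 12.4
```

View pics/s6.png

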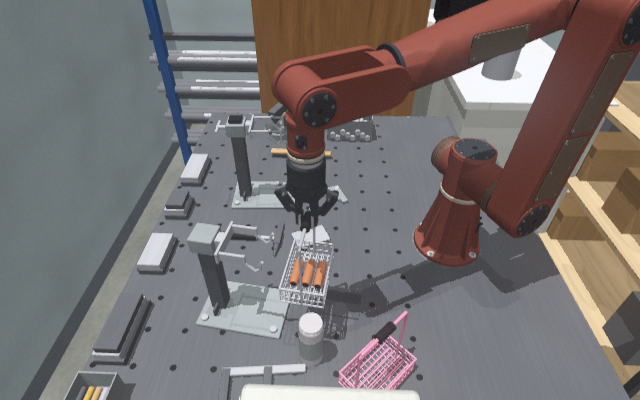

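```bash
python3 -m inch '[[[-0.004,0,0,0,0,0,1],[-0.012,0,0,0,0,-0.3,1],[-0.024,0,0,0,0,-0.6,1],[-0.04,0.001,0,0,0,-1,1],[-0.06,0.003,0,0,0,-1.5,1],[-0.082,0.006,0,0,0,-2,1],[-0.105,0.009,0.001,0,0,-2.5,1],[-0.13,0.012,0.001,0,0,-3,1],[-0.155,0.015,0.001,0,0,-3.5,1],[-0.18,0.018,0.001,0,0,-4,1],[-0.205,0.021,0.002,0,0,-4.5,1],[-0.23,0.024,0.002,0,0,-5,1]]]'
python3 -m inch '[[[-0.024,0.002,0,0,0,-0.5,1],[-0.049,0.005,0,0,0,-1,1],[-0.074,0.009,0,0,0,-1.5,1],[-0.099,0.013,0,0,0,-2,1],[-0.124,0.017,0,0,0,-2.5,1],[-0.148,0.021,0,0,0,-3,1],[-0.17,0.025,0.001,0,0,-3.5,1],[-0.19,0.029,0.001,0,0,-4,1],[-0.206,0.032,0.001,0,0,-4.5,1],[-0.218,0.034,0.001,0,0,-5,1],[-0.226,0.035,0.001,0,0,-5.5,1],[-0.23,0.036,0.001,0,0,-6,1]]]'
python3 - <<'E'
from h import *
need((.42,-.2145-.0071,.340),93)
E
```

```text
t: 7.8
eef_pos: [0.4229, 0.0601, 0.3429]
orientation: [-179.9, 0.0, 86.6]
contact_force: [1.1, -0.1, -4.2]
finger_gap: 0.225
t: 8.8
eef_pos: [0.4448, -0.1733, 0.3417]
orientation: [-179.9, 0.1, 92.5]
contact_force: [0.1, -0.4, -3.7]
finger_gap: 0.224
t 8.8 P [ 0.4448 -0.1733  0.3417] rpy [-1.7985e+02  5.0000e-02  9.2520e+01] F [ 0.1 -0.4 -3.7] gap 0.224
shift [-0.0472 -0.0269  0.0018] turn [-0.15  0.05 -0.48] rows>= 1.3
```

```bash
python3 -m inch '[[[-0.004,-0.002,0,0,0,0,1],[-0.012,-0.006,0,0,0,-0.2,1],[-0.022,-0.012,0.001,0,0,-0.4,1],[-0.033,-0.018,0.001,0,0,-0.5,1],[-0.041,-0.023,0.001,0,0,-0.5,1],[-0.046,-0.026,0.001,0,0,-0.5,1],[-0.047,-0.027,0.001,0,0,-0.5,1],[-0.047,-0.027,0.001,0,0,-0.5,1]]]'
python3 - <<'E'
from h import *
need((.5575,-.2145,.340),93)
for n in ("wrist","side","top"):
    c=eyes.get_calibration(n);np.savez(f"{n}7.npz",**c)
    cv2.imwrite(f"pics/{n}7.png",eyes.snapshot(n)[:,:,::-1])
crop(cv2.imread("pics/side7.png"),225,60,345,220,5,"pics/s7c.png",10)
crop(cv2.imread("pics/top7.png"),330,95,450,235,5,"pics/t7c.png",10)
E
```

```text
t: 9.47
eef_pos: [0.4197, -0.2215, 0.3408]
orientation: [-179.9, 0.0, 93.0]
contact_force: [-0.3, 0.1, -4.5]
finger_gap: 0.228
t 9.47 P [ 0.4197 -0.2215  0.3408] rpy [-1.7987e+02  3.0000e-02  9.2990e+01] F [-0.3  0.1 -4.5] gap 0.228
shift [-0.0002  0.138   0.0005] turn [-0.13  0.03 -0.01] rows>= 3.3
```

View pics/wrist7.png

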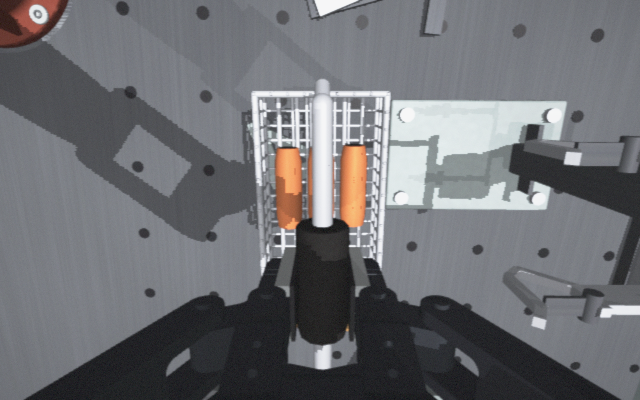

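View pics/s7c.png

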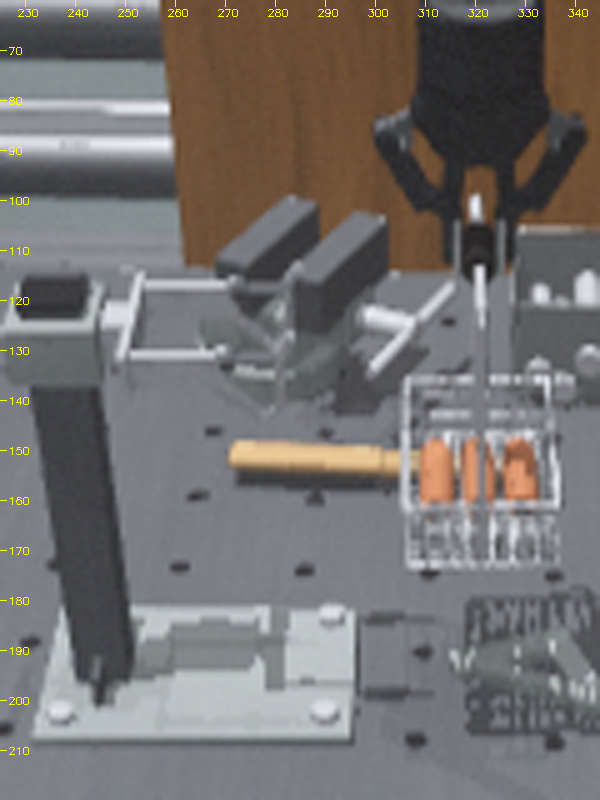

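View pics/t7c.png

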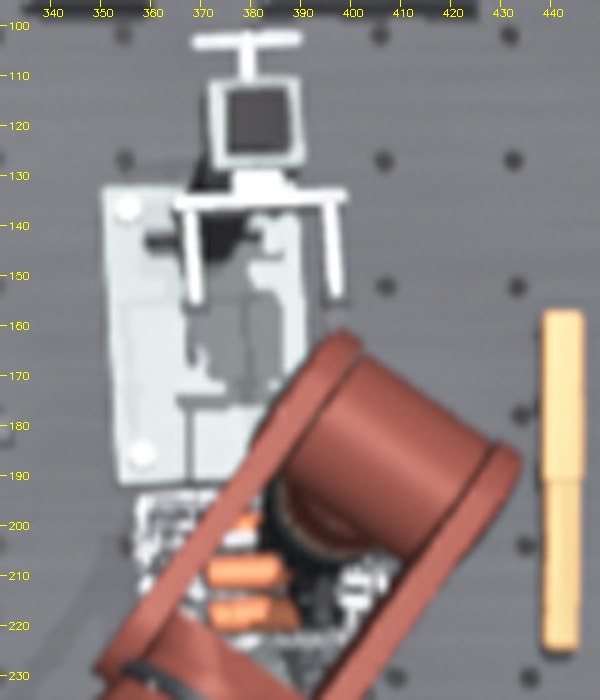

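```bash
python3 - <<'E'
from h import *
S=eyes.get_calibration("side")
def aty(u,v,y):
    o,d=ray(S,u,v); return (o+d*(y-o[1])/d[1]).round(4)
for u,v in ((279,142.3),(284,112),(270,130.5)): print(u,v,aty(u,v,-.1695))
print("rod seat candidates",[ (z,proj(S,(.5575-.0024,-.1695,z)).round(1)) for z in(.24,.26,.28)])
crop(cv2.imread("pics/side7.png"),255,100,305,150,12,"pics/s7d.png",5)
W=dict(np.load("wrist7.npz"))
E
```

```text
279 142.3 [ 0.5487 -0.1695  0.2635]
284 112 [ 0.5272 -0.1695  0.3723]
270 130.5 [ 0.5747 -0.1695  0.3065]
rod seat candidates [(0.24, array([277.4, 148.4])), (0.26, array([277.1, 143.2])), (0.28, array([276.7, 137.9]))]
```

View pics/s7d.png

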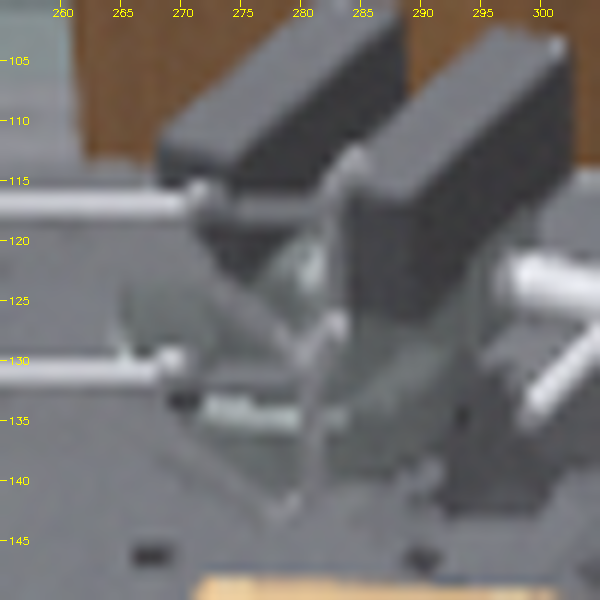

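```bash
python3 - <<'E'
from h import *
S=eyes.get_calibration("side")
def aty(u,v,y):
    o,d=ray(S,u,v); return (o+d*(y-o[1])/d[1]).round(4)
for u,v,y in ((278.5,142.5,-.1695),(283,127,-.1695),(279,132.,-.1695),(284,113,-.2595),(279.7,129.3,-.2595),(271,116.5,-.2595),(269,130,-.1695)): print(u,v,aty(u,v,y))
E
```

```text
278.5 142.5 [ 0.5503 -0.1695  0.2627]
283 127 [ 0.5329 -0.1695  0.3201]
279 132.0 [ 0.5465 -0.1695  0.3018]
284 113 [ 0.5386 -0.2595  0.3205]
279.7 129.3 [ 0.5563 -0.2595  0.2584]
271 116.5 [ 0.5827 -0.2595  0.3066]
269 130 [ 0.5777 -0.1695  0.3083]
```

```bash
python3 -m inch '[[[0,0.003,0,0,0,0,1],[0,0.01,0,0,0,0,1],[0,0.021,0,0,0,0,1],[0,0.035,0,0,0,0,1],[0,0.051,0,0,0,0,1],[0,0.068,0,0,0,0,1],[0,0.085,0,0,0,0,1],[0,0.101,0,0,0,0,1],[0,0.115,0,0,0,0,1],[0,0.126,0,0,0,0,1],[0,0.134,0,0,0,0,1],[0,0.1375,0,0,0,0,1]]]'
python3 -m inch '[[[0,0,0,0,0,0,1],[0,0,0,0,0,0,1]]]'
python3 - <<'E'
from h import *
need((.557,-.2145,.340),93)
for n in ("wrist","side","top"):
    c=eyes.get_calibration(n);np.savez(f"{n}8.npz",**c)
    cv2.imwrite(f"pics/{n}8.png",eyes.snapshot(n)[:,:,::-1])
crop(cv2.imread("pics/side8.png"),225,60,345,220,5,"pics/s8c.png",10)
E
```

```text
t: 10.62
eef_pos: [0.5588, -0.2133, 0.34]
orientation: [-179.9, 0.0, 93.1]
contact_force: [-0.4, 0.8, -4.6]
finger_gap: 0.229
t: 10.78
eef_pos: [0.5588, -0.2131, 0.3397]
orientation: [-179.8, -0.0, 93.1]
contact_force: [-0.1, -0.5, -3.9]
finger_gap: 0.227
t 10.78 P [ 0.5588 -0.2131  0.3397] rpy [-1.7983e+02 -1.0000e-02  9.3120e+01] F [-0.1 -0.5 -3.9] gap 0.227
shift [-0.0013 -0.0019 -0.0003] turn [-0.17 -0.01  0.12] rows>= 0.1
```

View pics/wrist8.png

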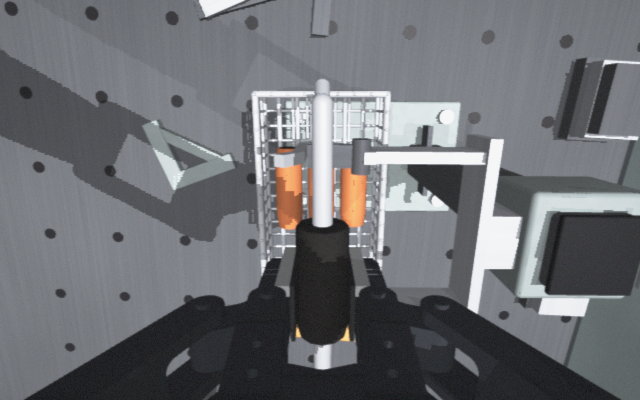

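View pics/s8c.png

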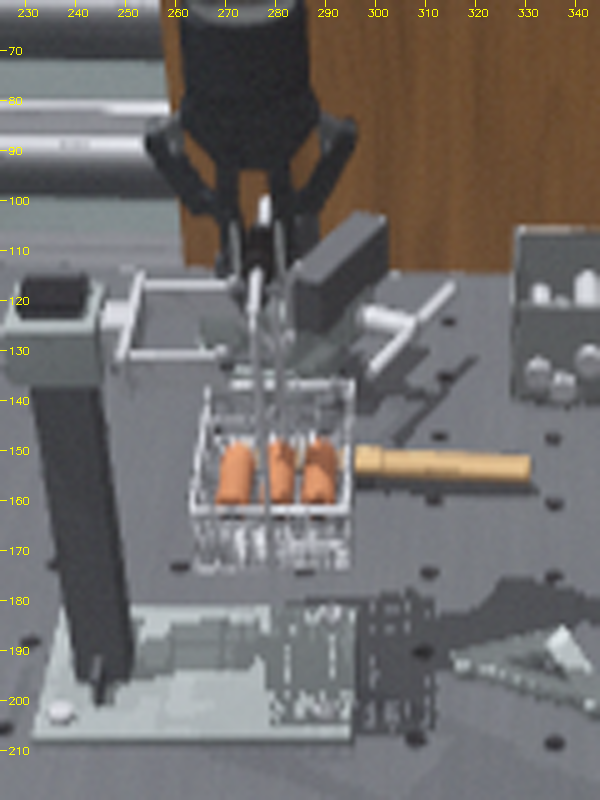

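```bash
python3 - <<'E'
from h import *
crop(cv2.imread("pics/wrist8.png"),250,80,400,240,5,"pics/w8c.png",10)
W=dict(np.load("wrist8.npz"))
print("rod",atz(W,322,155,.351));
E
```

```text
rod [ 0.55569112 -0.16076827  0.351     ]
```

View pics/w8c.png

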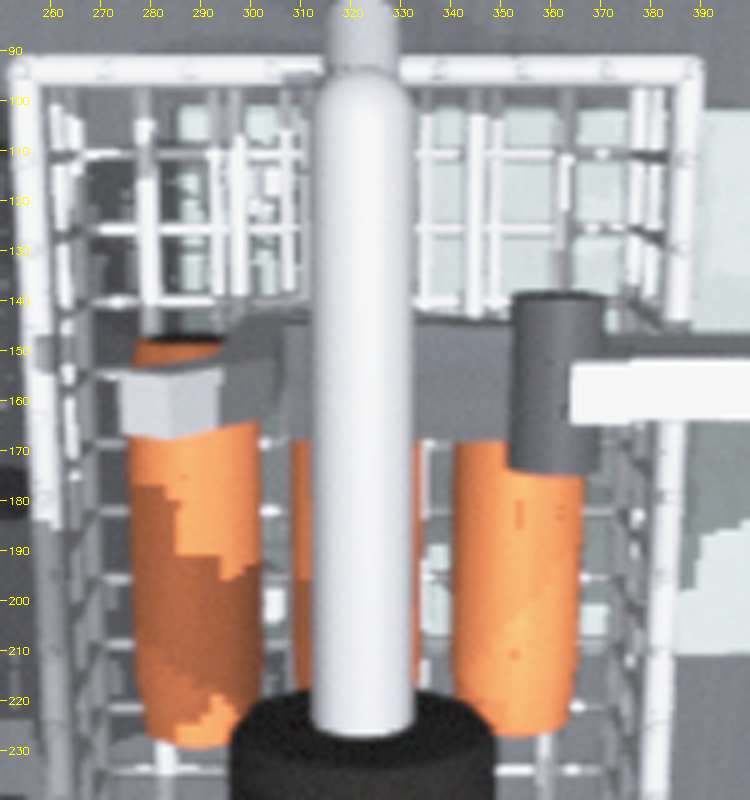

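```bash
python3 - <<'E'
from h import *
W=dict(np.load("wrist8.npz"))
yaw=np.radians(3)
P=np.array([.5588,-.2131])
def loc(u,v,z):
    d=atz(W,u,v,z)[:2]-P; return (np.array([np.cos(yaw)*d[0]+np.sin(yaw)*d[1],-np.sin(yaw)*d[0]+np.cos(yaw)*d[1]])*1000).round(1)
for z in(.298,.302,.306): print(z,"free",loc(307,156,z),"hingeC",loc(361,157,z))
print("rod",loc(322.5,155,.351),loc(322.5,110,.351),"arm",loc(375,158,.308),loc(390,158,.308))
E
```

```text
0.298 free [-8.4 44.3] hingeC [20.2 43.8]
0.302 free [-8.2 44.9] hingeC [19.7 44.4]
0.306 free [-8.  45.5] hingeC [19.3 45. ]
rod [-0.2 52.4] [-0.2 68.7] arm [26.1 44.9] [33.6 44.9]
```

```bash
python3 -m inch '[[[0,0,0.003,0,0,0,1],[0,0,0.009,0,0,0,1],[0,0,0.016,0,0,0,1],[0,0,0.023,0,0,0,1],[0,0,0.029,0,0,0,1],[0,0,0.034,0,0,0,1],[0,0,0.037,0,0,0,1],[0,0,0.038,0,0,0,1]]]' 100
python3 -m inch '[[[0,0,0.003,0,0,0,1],[0,0,0.006,0,0,0,1],[0,0,0.006,0,0,0,1]]]'
python3 -m inch '[[[0,0,0.003,0,0,0,1],[0,0,0.006,0,0,0,1],[0,0,0.006,0,0,0,1]]]'
```

```text
t: 11.6
eef_pos: [0.5578, -0.2131, 0.3008]
orientation: [-179.8, -0.0, 93.1]
contact_force: [-0.8, 0.9, -4.0]
finger_gap: 0.218
t: 11.85
eef_pos: [0.558, -0.2133, 0.2949]
orientation: [-179.8, -0.0, 93.1]
contact_force: [-0.6, -0.3, -2.3]
finger_gap: 0.221
t: 12.1
eef_pos: [0.5588, -0.2134, 0.2904]
orientation: [-179.9, 0.0, 93.1]
contact_force: [-0.5, -0.2, 3.5]
finger_gap: 0.22
```

```bash
python3 -m inch '[[[0,0,0.003,0,0,0,1],[0,0,0.006,0,0,0,1],[0,0,0.006,0,0,0,1]]]'
python3 -m inch '[[[0,0,0.003,0,0,0,1],[0,0,0.006,0,0,0,1],[0,0,0.006,0,0,0,1]]]'
python3 -m inch '[[[0,0,0.003,0,0,0,1],[0,0,0.006,0,0,0,1],[0,0,0.006,0,0,0,1]]]'
python3 - <<'E'
from h import *
cv2.imwrite("pics/w9.png",eyes.snapshot("wrist")[:,:,::-1])
E
```

```text
t: 12.35
eef_pos: [0.5597, -0.2135, 0.2868]
orientation: [179.9, 0.1, 93.1]
contact_force: [-1.8, 2.4, 7.8]
finger_gap: 0.215
t: 12.6
eef_pos: [0.5606, -0.2137, 0.2843]
orientation: [179.7, 0.2, 93.1]
contact_force: [-4.0, 2.7, 11.7]
finger_gap: 0.222
t: 12.85
eef_pos: [0.5611, -0.214, 0.2824]
orientation: [179.5, 0.3, 93.1]
contact_force: [-5.4, 3.0, 12.4]
finger_gap: 0.219
```

View pics/w9.png

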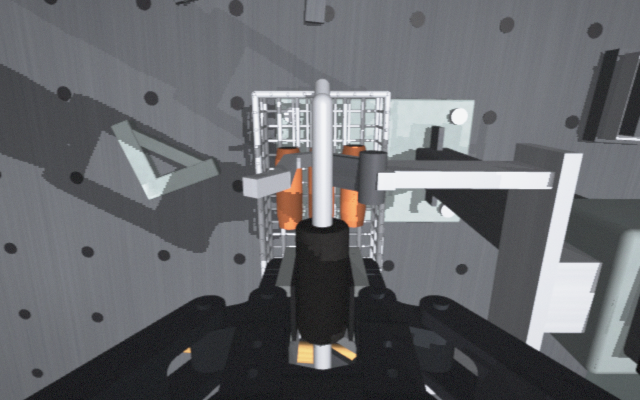

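```bash
python3 - <<'E'
from h import *
need((.5585,-.2133,.27),93)
E
python3 -m inch '[[[0,-0.001,0.004,0.2,-0.1,0,1],[0,-0.0025,0.008,0.4,-0.2,0,1],[0,-0.0025,0.01,0.5,-0.3,0,1],[0,-0.0025,0.01,0.5,-0.3,0,1]]]'
python3 - <<'E'
from h import *
need((.5585,-.2133,.27),93)
E
```

```text
t 12.9 P [ 0.5609 -0.2141  0.2824] rpy [179.55   0.32  93.13] F [-5.9  2.5 12.2] gap 0.219
shift [ 0.001  -0.0025  0.0124] turn [0.45 0.32 0.13] rows>= 0.3
t: 13.23
eef_pos: [0.5588, -0.2156, 0.2766]
orientation: [180.0, 0.9, 93.1]
contact_force: [-6.3, 0.1, 11.5]
finger_gap: 0.221
t 13.23 P [ 0.5588 -0.2156  0.2766] rpy [179.95   0.87  93.14] F [-6.3  0.1 11.5] gap 0.221
shift [ 0.0024 -0.0001  0.0065] turn [0.05 0.87 0.14] rows>= 0.2
```

```bash
python3 -m inch '[[[0.001,0,0.004,0,0.4,0,1],[0.002,0,0.008,0.1,0.8,0,1],[0.002,0,0.01,0.1,0.9,0,1],[0.002,0,0.01,0.1,0.9,0,1]]]'
python3 - <<'E'
from h import *
need((.5585,-.2133,.26),93)
cv2.imwrite("pics/w10.png",eyes.snapshot("wrist")[:,:,::-1])
E
```

```text
t: 13.57
eef_pos: [0.5576, -0.2139, 0.2652]
orientation: [-179.8, -0.1, 93.1]
contact_force: [-0.4, 0.1, -4.4]
finger_gap: 0.218
t 13.57 P [ 0.5576 -0.2139  0.2652] rpy [-1.7982e+02 -5.0000e-02  9.3110e+01] F [-0.4  0.1 -4.4] gap 0.218
shift [0.0006 0.0009 0.0052] turn [-0.18 -0.05  0.11] rows>= 0.1
```

View pics/w10.png

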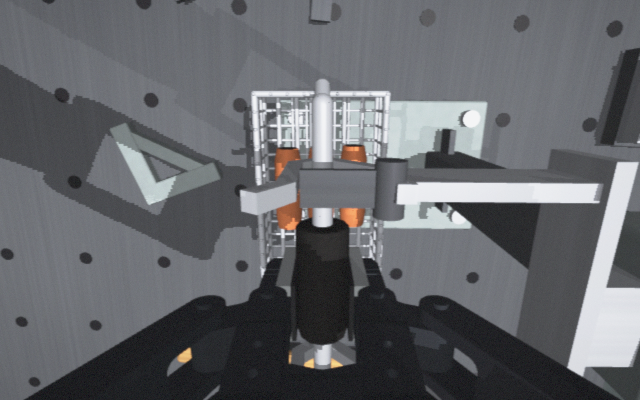

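```bash
python3 -m inch '[[[0,0,0.003,0,0,0,1],[0,0,0.006,0,0,0,1],[0,0,0.006,0,0,0,1]]]'
python3 -m inch '[[[0,0,0.002,0,0,0,1],[0,0,0.004,0,0,0,1],[0,0,0.004,0,0,0,1]]]'
python3 -m inch '[[[0,0,0.002,0,0,0,1],[0,0,0.004,0,0,0,1],[0,0,0.004,0,0,0,1]]]'
```

```text
t: 13.87
eef_pos: [0.558, -0.2134, 0.2575]
orientation: [-179.8, -0.1, 93.1]
contact_force: [0.0, 0.6, -4.0]
finger_gap: 0.217
t: 14.12
eef_pos: [0.5583, -0.2135, 0.2569]
orientation: [-179.9, -0.1, 93.1]
contact_force: [-4.2, 1.8, 8.6]
finger_gap: 0.219
t: 14.37
eef_pos: [0.5583, -0.2135, 0.2568]
orientation: [-179.9, -0.0, 93.1]
contact_force: [-7.3, 3.7, 11.8]
finger_gap: 0.217
```

```bash
python3 -m inch '[[[0,-0.0015,0.001,0,0,0,1],[0,-0.003,0.003,0,0,0,1],[0,-0.003,0.003,0,0,0,1],[0,-0.003,0.003,0,0,0,1]]]'
python3 -m inch '[[[0,-0.001,0.002,0,0,0,1],[0,-0.002,0.003,0,0,0,1],[0,-0.002,0.003,0,0,0,1],[0,-0.002,0.003,0,0,0,1]]]'
python3 - <<'E'
from h import *
cv2.imwrite("pics/w11.png",eyes.snapshot("wrist")[:,:,::-1])
cv2.imwrite("pics/s11.png",eyes.snapshot("side")[:,:,::-1])
crop(cv2.imread("pics/s11.png"),225,60,345,220,5,"pics/s11c.png",10)
E
```

```text
t: 14.7
eef_pos: [0.558, -0.2138, 0.257]
orientation: [179.6, 0.1, 93.1]
contact_force: [1.9, 2.3, 6.9]
finger_gap: 0.214
t: 15.03
eef_pos: [0.5582, -0.2138, 0.257]
orientation: [179.3, 0.1, 93.1]
contact_force: [-0.8, 1.9, 7.5]
finger_gap: 0.217
```

View pics/w11.png

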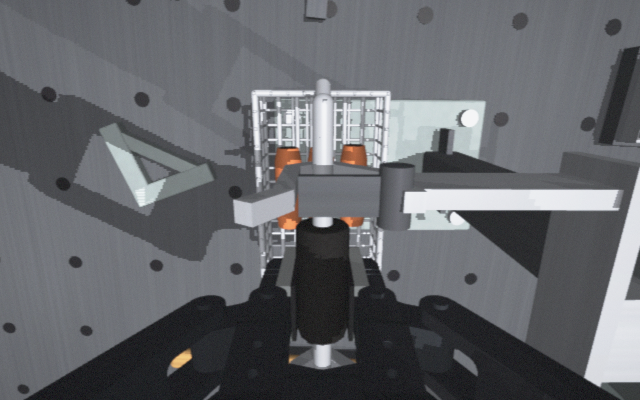

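View pics/s11c.png

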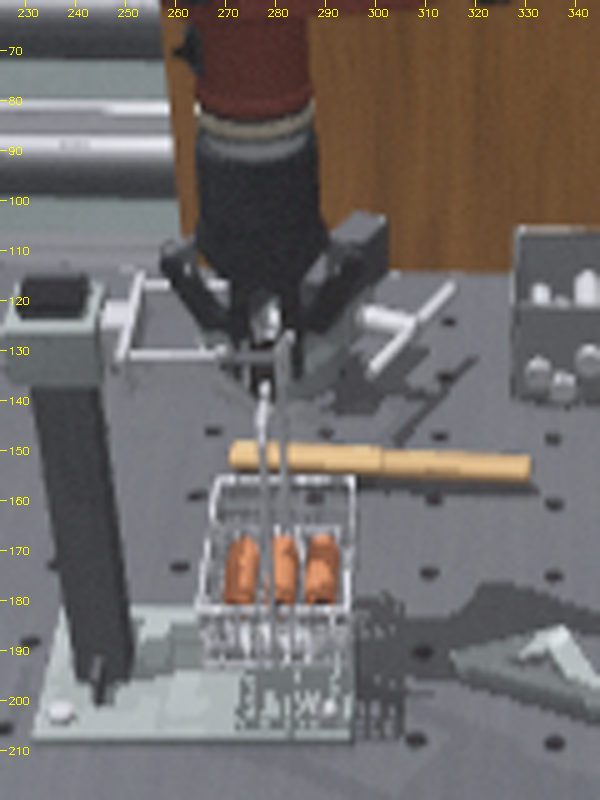

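```bash
python3 -m inch '[[[0,0.001,-0.001,0.4,0.1,0,1],[0,0.001,-0.001,0.7,0.1,0,1],[0,0.001,-0.001,0.7,0.1,0,1],[0,0.001,-0.001,0.7,0.1,0,1]]]'
python3 -m inch '[[[0,0,0,0,0,0,0.8],[0,0,0,0,0,0,0.7],[0,0,0,0,0,0,0.5],[0,0,0,0,0,0,0.3],[0,0,0,0,0,0,0],[0,0,0,0,0,0,0],[0,0,0,0,0,0,0],[0,0,0,0,0,0,0],[0,0,0,0,0,0,0],[0,0,0,0,0,0,0],[0,0,0,0,0,0,0]]]' 20
python3 - <<'E'
from h import *
cv2.imwrite("pics/w12.png",eyes.snapshot("wrist")[:,:,::-1])
E
```

```text
t: 15.47
eef_pos: [0.5588, -0.214, 0.2576]
orientation: [-179.9, 0.0, 93.1]
contact_force: [-2.0, 0.8, 0.4]
finger_gap: 0.219
t: 16.38
eef_pos: [0.5588, -0.214, 0.2576]
orientation: [-179.9, 0.0, 93.1]
contact_force: [0.3, -0.0, -0.1]
finger_gap: 1.0
```

View pics/w12.png

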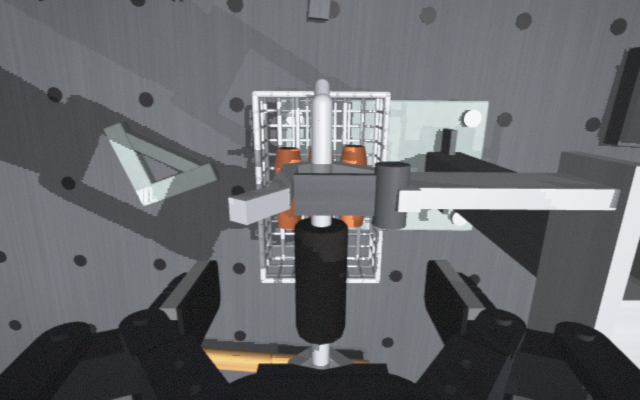

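Released; the grip is clear of both fingers. Now retreat straight up, then back in −y to see both latches.

```bash
python3 -m inch '[[[0,0,-0.005,0,0,0,0],[0,0,-0.015,0,0,0,0],[0,0,-0.03,0,0,0,0],[0,0,-0.05,0,0,0,0],[0,0,-0.07,0,0,0,0],[0,0,-0.09,0,0,0,0],[0,0,-0.11,0,0,0,0],[0,0,-0.13,0,0,0,0],[-0.02,0,-0.15,0,0,0,0],[-0.05,0,-0.165,0,0,0,0],[-0.08,0,-0.175,0,0,0,0],[-0.08,0,-0.175,0,0,0,0]]]'
python3 - <<'E'
from h import *
P,R,o=pose();print(P,o["contact_force"])
for n in("wrist","side","top"):
    np.savez(f"{n}13.npz",**eyes.get_calibration(n))
    cv2.imwrite(f"pics/{n}13.png",eyes.snapshot(n)[:,:,::-1])
crop(cv2.imread("pics/wrist13.png"),240,30,480,230,3,"pics/w13c.png",20)
crop(cv2.imread("pics/side13.png"),235,90,335,210,6,"pics/s13c.png",10)
E
```

```text
t: 17.43
eef_pos: [0.5636, -0.299, 0.4368]
orientation: [179.8, 0.4, 92.8]
contact_force: [-0.2, 1.2, -0.0]
finger_gap: 1.001
[ 0.56357266 -0.29901889  0.43680226] [-0.22390249  1.22290818 -0.02325822]
```

View pics/wrist13.png

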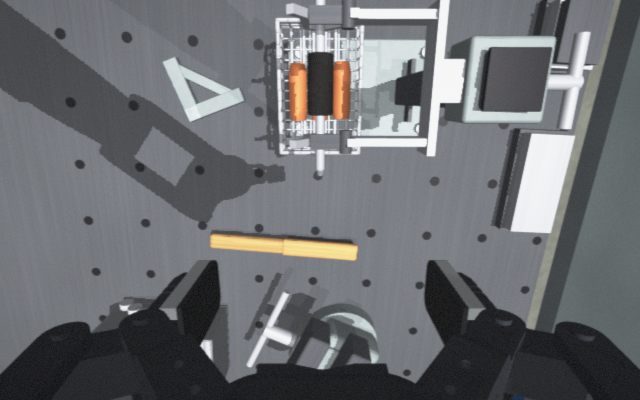

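View pics/w13c.png

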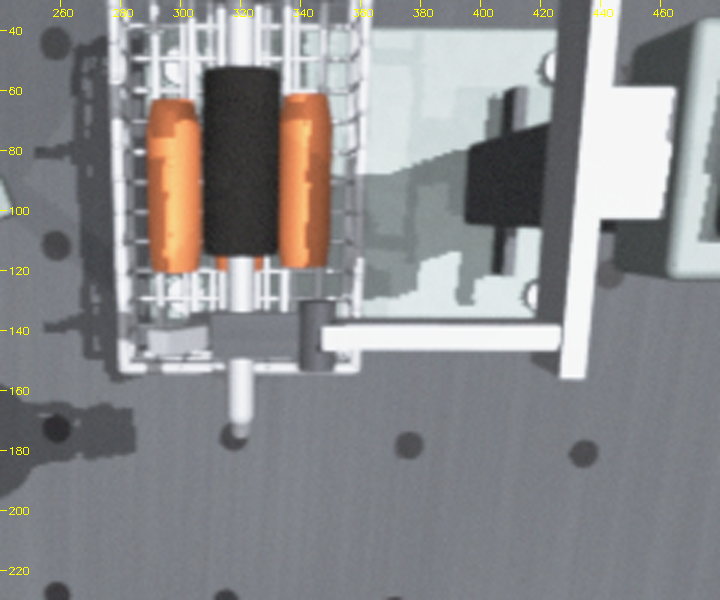

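View pics/s13c.png

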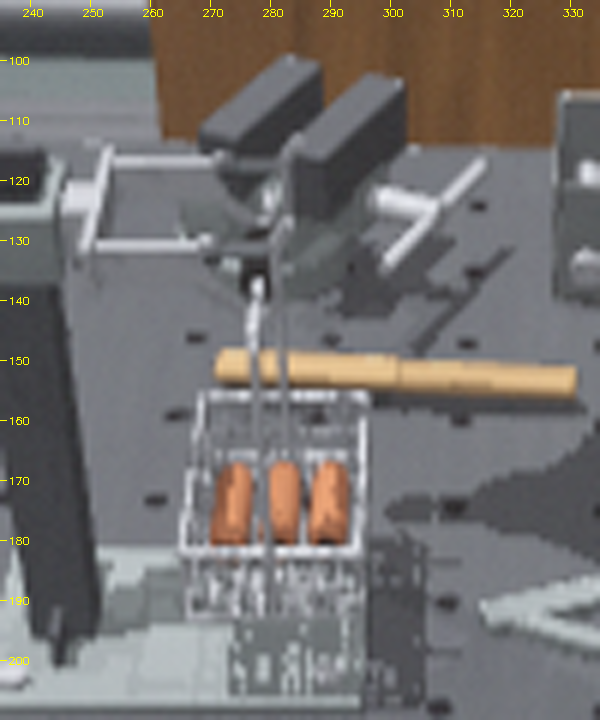

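```bash
python3 -m inch '[[[0,0,-0.02,0,0,0,0],[0,0,-0.02,0,0,0,0],[0,0,-0.02,0,0,0,0],[0,0,-0.02,0,0,0,0],[0,0,-0.02,0,0,0,0],[0,0,-0.02,0,0,0,0],[0,0,-0.02,0,0,0,0],[0,0,-0.02,0,0,0,0],[0,0,-0.02,0,0,0,0]]]'
python3 - <<'E'
from h import *
im=eyes.snapshot("side")[:,:,::-1];cv2.imwrite("pics/side14.png",im)
a=cv2.imread("pics/side13.png").astype(int)[95:210,235:310];print("diff",np.abs(a-im[95:210,235:310]).mean(), np.abs(a-im[95:210,235:310]).max())
W=dict(np.load("wrist13.npz"));
print("latch R free/hinge", atz(W,310,141,.306)[:2], atz(W,345,142,.306)[:2],"rod",atz(W,320,141,.2685)[:2])
print("grip", atz(W,320.3,84,.2715)); print(r.observe()["t"],r.observe()["contact_force"])
E
```

```text
t: 18.33
eef_pos: [0.5631, -0.2936, 0.4527]
orientation: [-179.9, -0.0, 93.0]
contact_force: [-0.2, 0.6, 0.1]
finger_gap: 1.003
diff 1.3857004830917874 45
latch R free/hinge [ 0.55247327 -0.25750063] [ 0.57965349 -0.25693151] rod [ 0.56036976 -0.26127979]
grip [ 0.558342   -0.21382173  0.2715    ]
18.3833 [ 0.24489266 -0.50661371 -0.13147919]
```

```bash
python3 - <<'E'
from station import ticket
print(ticket.job_done())
E
```

```text
the job is handed in; nothing more can be done
None
```

The basket hangs in the latched hooks with its rod home, and the job was handed in at about 18.4 s of the 61 s allowed. Handing in reports no verdict.

**What I did:** I gripped the steel basket by its rubber grip, lifted it off the plain hooks and carried it level over to the other post. I brought it in from −x above the tips and pressed it through the latches at about 12 N on the wrist, roughly 16 N with the basket's weight. I then lowered it until it stopped on the seat, released it, and backed the arm off upward.

**Last checks:**
- **Seat:** The rod met the latches at tool height about 0.295 m and stopped hard at 0.257 m. That is 38 mm lower, against the 40 mm described, and puts the rod axis about 0.2685 m above the table. Pushing either way in x did not move it.
- **Latches:** Both tongues lie above the rod, reaching to their tips in the wrist pictures. The right one appears 27 mm long against 28 mm, which fits shut. I could not read the joint angles directly.
- **Basket:** It is level and at rest, with no visible change in the side view over 0.9 s. All three nozzles are in it.
- **Robot and bystanders:** The robot is clear of everything, with wrist force near zero. I touched no bystanders that I could see, but did not measure them.

**Disagreement:** The post and side pictures put the seat's x at about 0.5545 m, while the wrist camera put it at about 0.5588 m. I trusted the wrist camera, and the grip ended up at x = 0.558 m. If the other estimate is right, that is still within the 12 mm tolerance.

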